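# Tip the press block onto the deck repair

## Task

Push the standing wooden press block over so that it falls towards the fresh repair patch and lies down beside the batten (not towards the black fin box), then push it sideways until its long side is flush against the batten and it covers the whole patch. Work by pushing only: do not lift or carry the block, and leave the other things on the board where they are.

Things in the scene. Friction and masses are not known exactly. Their poses are not given: they have to be found in the camera images.
- press_mid (a point): centre of the press block, a loose plain wooden bar 40 x 40 x 150 mm, 0.2 to 0.42 kg, that starts standing upright on its end on the board's deck, between the repair and the fin box. The point is at mid-length on the bar's axis (75 mm above the deck while standing, 20 mm while lying); z runs along the 150 mm length, x and y are normal to the four alike long faces
- repair: fixed repair on the deck, about 95 mm left or right (+y or -y) of the standing block and (along its x) 35 to 75 mm farther out: a thin pale patch 36 (x) x 80 (y) mm with brownish border, and a straight pale wooden batten screwed down on its far side. Origin at the patch's centre, on the deck; x points to the batten, away from the robot; y runs along the batten
- batten_face (a point): middle of the batten's face that looks to the patch, at deck level, 22 mm from the patch's centre along the repair's x. The batten runs 105 mm to either side along y, is 20 mm high and 24 mm wide, fixed. Flush, the lying bar's centre is 20 mm from this face; it covers the patch if its centre is within 35 mm of the patch's centre along y
- fin_box: flat black fin-box plate 60 (x) x 160 (y) mm with a slot, flush on the deck, on the other side of the press block from the repair. Origin at its centre on the deck; nothing is done to it
- board: fixed white water-sports board with red edge, about 450 (x) x 850 (y) mm with round ends, lying on the table; origin under its centre; its flat deck is 50 mm above the table, at world z = 0.05
- tape_wide: loose upright roll of grey tape, 68 mm across, 50 mm high, origin at its underside centre; stays where it is
- tape_narrow: loose flat roll of red tape, 68 mm across, 19 mm high, origin at its underside centre; stays where it is
- glue: loose white glue bottle, 48 mm across, 110 mm high, origin at its underside centre; stays where it is
- tape_measure: loose green tape measure 60 x 62 x 34 mm, origin at its underside centre; stays where it is
- tin: loose round tin with blue lid, 68 mm across, 56 mm high, origin at its underside centre; stays where it is
- marker: loose marker pen, about 112 mm long, 14 mm thick, lying along its y axis on the robot's side of the deck, origin at its underside; stays where it is
- spreader: loose yellow plastic spreader 60 x 62 mm, up to 12 mm high, on the robot's side of the deck, origin at its underside; stays where it is
- press_block: the whole press block (see press_mid); origin at the centre of its end that stands on the deck at the start, z along its length. Pushed slowly and squarely near its top, it tips about its lower edge, passes its balance point at 15 degrees and falls over by itself in the direction of the push

How it is judged:
By the outcome, as a careful person would: the job done as asked, in the order asked, and still so for the second after the job is handed in, with the robot touching nothing.
It also fails if it takes over 43 s, if anything falls off the work surface, if the arm or the gripper's body presses on something with over 40 N, if the wrist force passes 120 N, or if a joint passes its speed limit or range.

## Robot

A 7-joint arm with a two-finger parallel gripper is mounted at the origin on the work surface. World frame = base frame: x ahead of the robot, y to its left, z up, the work surface at z = 0. Lengths are in mm, angles in rad, forces in N, time in s.
With the tool pointing down it reaches from about 400 to 875 mm from the base axis. Payload 4.4 kg.
Tool frame: the origin (TCP) lies at the very end of the fingers, on their centre line; the grasp point (between the pads) lies 19 mm behind it; z points along the fingers, x is the direction in which the jaws open and shut, and the axes are right-handed (so a half turn about z gives the same grasp; the last joint's range is limited). The gripper opens to 85 mm and grips with 20 to 120 N. Pads are 22 mm wide; open, the fingers measure 114 mm over their backs; the gripper's body (76 mm by 85 mm) begins 54 mm behind the grasp point. The pads swing forward as they close: fully open they stand 13 mm farther back than shut.
Start: joints at [1.248, 0.628, 0.038, 1.517, -0.027, 0.996, -0.02], TCP at [165.12, -628.692, 209.113] pointing down, gripper open.
Joint ranges: [-3.06, 3.06], [-0.37, 2.12], [-1.25, 1.32], [0.18, 2.47], [-1.1, 4.24], [0.23, 1.98], [-2.94, 2.94]. Speed limits (rad/s): [2.57, 2.57, 3.14, 3.14, 3.14, 3.14, 3.14].

## Interface

Orientations are given as [roll, pitch, yaw] about the fixed x, y, z axes, in that order (R = Rz(yaw) Ry(pitch) Rx(roll)).
In Python, from cell import ctrl, get_image, job, models gives the robot as it stands.
- The arm moves only by the tool move_arm, never from a script. Its argument "moves" is a list that holds one entry, the list of rows, each a list of 6 numbers: the shift along the tool's x, y, z in m, then the turn, a rotation vector about the tool's x, y, z in rad. A call has 1 to 20 rows; each row is the pose to reach, as a shift and turn from the pose commanded when the call began, along the tool's axes at that moment; what a row does not reach only later rows make up. A row lasts 1/8 s, in which the tool goes at most 62.5 mm and 10.7 degrees, less where a joint would pass 70% of its speed; a pose out of reach is approached as far as the arm can. A call with a gripper value outside its range is refused whole. "jaw" is the opening, from 0 (shut) to 1 (fully open), set as the call begins (left out, the last holds). The fingers move at their own pace and stop on an object; the grip force is fixed at half the most. Time passes only in rows, so rows that repeat a pose let the fingers close. It gives the time, the measured TCP pose, the force and the opening at its end, in the units of the state.
- ctrl.read_state(): the state, without advancing time (a new reading comes with each control period).
- get_image(name): name is "scene" or "side" or "wrist"; returns a dict with "color" (400x640x3 uint8, blue, green, red), "fov_y" (degrees; the focal length in pixels is half the picture's height over the tangent of half this angle, whatever the lens; pixels are square), "cx", "cy" (the principal point, pixels), "origin" and "orientation" of the camera in the world; the wrist camera has in their place "hand_eye" (4x4, takes a point from camera to tool coordinates, whose origin is the TCP and whose axes are the tool frame's). Camera axes: x right, y up, looking along -z (the intrinsics and any distortion apply to the point x, -y, -z); pixel columns grow to the right and rows downward; lengths in mm; the calibration is good to about 2 mm. A picture is of the moment at which its call begins: read the wrist's pose just before it. There is no depth.
- job.finish_job(): hands the job in, once; it reports no verdict.
Trained networks look in the newest picture that a camera, given by its name, has taken for a name from the list of things; names that differ only in an ending like _2 or _b are one class to them, and where a whole thing is asked for, a point or a joint stands for the part that bears it (a point fixed in the world has none). Each returns a list of dicts, best first, with "score" (0 to 1); they miss things now and then, are a little off and sometimes report something else, mostly with a low value. They report only what shows in the picture. A call takes as long as a camera call.
- models.cut_out(camera, thing): "pixels" (400x640 bool, what is visible of it) and "uv" ([column, row] in pixels, amid what is visible of it).
- models.place_of(camera, thing): "uv" ([column, row] in pixels: a listed point, or the origin of a listed thing).
The state is a dict: "clock": time; "qpos": joint angles; "qd": joint speeds; "tau": joint torques, N m; "eef_pos": TCP position; "tool_rot": TCP orientation; "force": force on the tool from outside, world axes, zero at the start; "torque": the same for the moment, N m; "width": finger opening in mm.
Only numpy, scipy, OpenCV 4.12 (cv2) and the standard library are available. Lean on these libraries where they do the work, as an engineer would, in place of code of your own. Each camera call takes 0.05 s, during which the arm holds its last target.

## Working session

There is one attempt and no reset: what is moved stays moved. The work goes in short steps, Python scripts to look and compute and a tool call to move; the robot and the scene stay as the last step left them, time stands still between calls to the robot, and variables do not carry over. Pictures are saved under pics/ and viewed, and the job is handed in when it is done.

Besides the shell and the picture viewer there is one more tool, called after "Request:" as name([rows], argument=value, ...), one row to a line, values as JSON. move_arm: Moves the arm, as the interface text tells. Its arguments: {"type":"object","properties":{"moves":{"type":"array","items":{"type":"array","items":{"type":"array","items":{"type":"number"}}}},"jaw":{"type":"number"}},"required":["moves"]}

```bash
ls; mkdir -p pics; python3 - <<'E'
from cell import ctrl,get_image,job,models
import cv2
print(ctrl.read_state())
for n in ["scene","side"]:
    im=get_image(n); cv2.imwrite(f"pics/{n}0.png",im["color"])
    print({k:v for k,v in im.items() if k!="color"})
    for t in ["press_mid","press_block","repair","batten_face","fin_box","tape_wide","tape_narrow","glue","tape_measure","tin","marker","spreader"]:
        r=models.place_of(n,t); print(n,t,[(x["uv"],round(x["score"],2)) for x in r[:2]])
E
```

```text
pics
{'clock': 0.0, 'qpos': array([ 1.24822679,  0.62932657,  0.03841579,  1.51842279, -0.02702251,
        0.99631363, -0.02005177]), 'qd': array([ 3.82674632e-04,  2.37364145e-05,  1.03196084e-03,  5.01526707e-04,
        1.08118786e-03, -1.28757941e-03, -1.04847458e-03]), 'tau': array([-2.47018152e-04, -5.63408697e+01,  1.22584932e+00, -1.93447798e+01,
        1.09063342e-02,  1.06571533e-02,  2.05586093e-05]), 'eef_pos': array([ 164.9417112 , -627.9974069 ,  208.18382213]), 'tool_rot': array([-3.14158459e+00,  1.95354280e-03, -1.31407088e+00]), 'force': array([-0.23436199, -0.00741062, -0.21133997]), 'torque': array([ 0.01945826,  0.00982937, -0.01969701]), 'width': 85.53507274549945}
{'fov_y': 53.72446488222181, 'cx': 319.1041796920239, 'cy': 202.27048281829053, 'origin': array([1429.13401677,  201.50569155,  665.64129093]), 'orientation': array([ 1.00186864, -0.00599378,  1.76823008])}
scene press_mid [([314.0, 190.3], 0.67), ([210.8, 214.7], 0.58)]
scene press_block [([316.2, 216.9], 0.63)]
scene repair [([346.0, 230.8], 0.77), ([312.2, 237.6], 0.31)]
scene batten_face [([345.
[... 429 characters left out ...]
810007, 'cy': 206.5680371352661, 'origin': array([325.4104522 , 527.37801873, 795.96583106]), 'orientation': array([ 0.69162139,  0.00536983, -2.67224495])}
side press_mid [([336.0, 206.7], 0.59)]
side press_block [([336.1, 225.2], 0.91)]
side repair [([292.2, 249.0], 0.86), ([338.1, 228.9], 0.72)]
side batten_face [([281.8, 254.9], 0.89)]
side fin_box [([334.2, 190.2], 0.81)]
side tape_wide []
side tape_narrow [([271.5, 199.9], 0.72), ([339.3, 206.8], 0.66)]
side glue [([240.0, 244.1], 0.71), ([293.3, 252.3], 0.47)]
side tape_measure []
side tin [([368.2, 139.8], 0.96), ([336.3, 227.2], 0.35)]
side marker [([394.0, 263.7], 0.96)]
side spreader [([325.3, 235.8], 0.6), ([421.0, 211.1], 0.56)]
```

View pics/scene0.png

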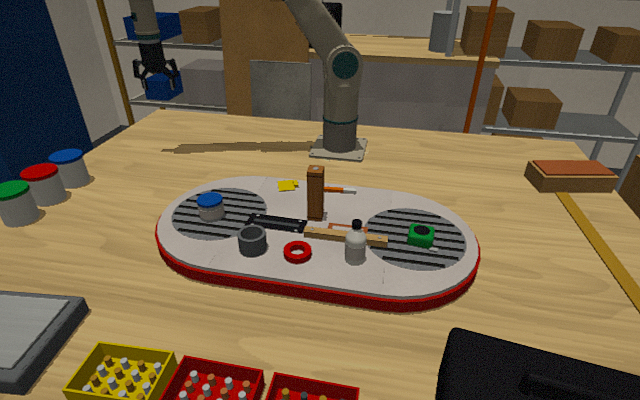

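View pics/side0.png

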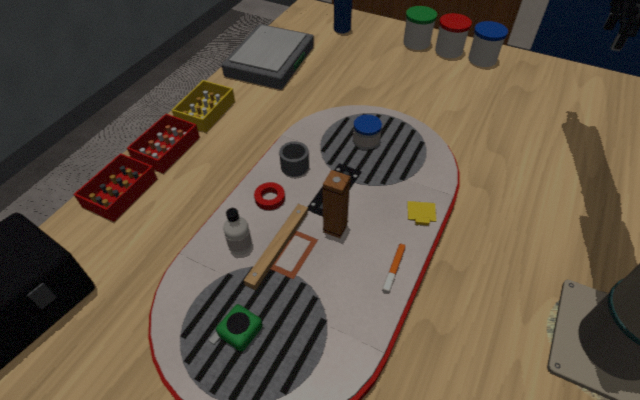

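```bash
cat > h.py <<'E'
from cell import ctrl,get_image,job,models
import numpy as np,cv2
from scipy.spatial.transform import Rotation as R
def cam(im):
    f=200/np.tan(np.radians(im["fov_y"]/2)); return f
def pose(im,st=None):
    if "hand_eye" in im:
        T=np.eye(4);T[:3,:3]=R.from_euler('xyz',st["tool_rot"]).as_matrix();T[:3,3]=st["eef_pos"]
        H=np.array(im["hand_eye"]).astype(float)
        T=T@H; return T[:3,3],T[:3,:3]
    return np.array(im["origin"]),R.from_euler('xyz',im["orientation"]).as_matrix()
def unproj(im,uv,z,st=None):
    o,M=pose(im,st);f=cam(im)
    d=M@np.array([(uv[0]-im["cx"])/f,-(uv[1]-im["cy"])/f,-1.])
    return o+d*(z-o[2])/d[2]
def proj(im,P,st=None):
    o,M=pose(im,st);f=cam(im)
    p=(np.atleast_2d(P)-o)@M
    return np.c_[im["cx"]+f*p[:,0]/-p[:,2], im["cy"]-f*p[:,1]/-p[:,2]]
E
python3 - <<'E'
from h import *
a=get_image("scene");b=get_image("side")
L=dict(press_mid=([314,190.3],[336,206.7],125),press_block=([316.2,216.9],[336.1,225.2],50),repair=([346,230.8],[292.2,249],50),batten=([345.1,233.6],[281.8,254.9],50),fin=([279.9,219.1],[334.2,190.2],50),tapen=([297.9,254.6],[271.5,199.9],50),glue=([352.4,257.8],[240,244.1],50),tin=([212.6,215.1],[368.2,139.8],50),marker=([332.3,191.3],[394,263.7],50),spr=([286.2,181.9],[421,211.1],50),tm=([419.6,240.3],[0,0],50))
for k,(u,v,z) in L.items(): print(k,unproj(a,u,z)[:2].round(),unproj(b,v,z)[:2].round())
for n,im in(("scene",a),("side",b)):
    c=im["color"][120:320,180:480]; cv2.imwrite(f"pics/{n}1.png",cv2.resize(c,None,fx=2.66,fy=2.66,interpolation=2))
E
```

```text
press_mid [544.  14.] [557.  22.]
press_block [559.  23.] [561.  11.]
repair [605. 112.] [614. 105.]
batten [618. 111.] [625. 127.]
fin [589. -71.] [608. -75.]
tapen [723.  12.] [719.  12.]
glue [708. 142.] [715. 143.]
tin [ 609. -257.] [ 606. -264.]
marker [416.  43.] [418.  46.]
spr [ 389. -108.] [ 414. -105.]
tm [607. 299.] [2071. -358.]
```

The scene view shows the block standing at (316,195), with the patch and batten at about (346,235). The side view has the block at (336,205), the patch at (293,252) and the batten running from (305,208) to (250,280). The fin box is on the -y side and the repair on +y.

View pics/side1.png

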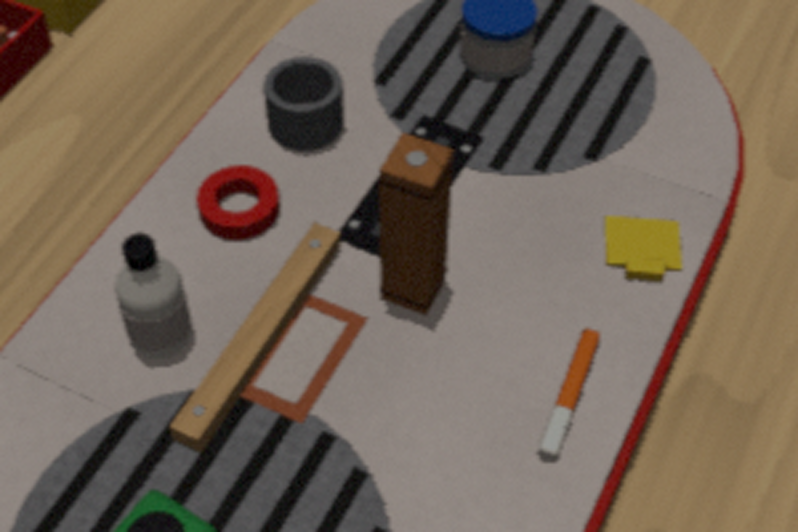

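View pics/scene1.png

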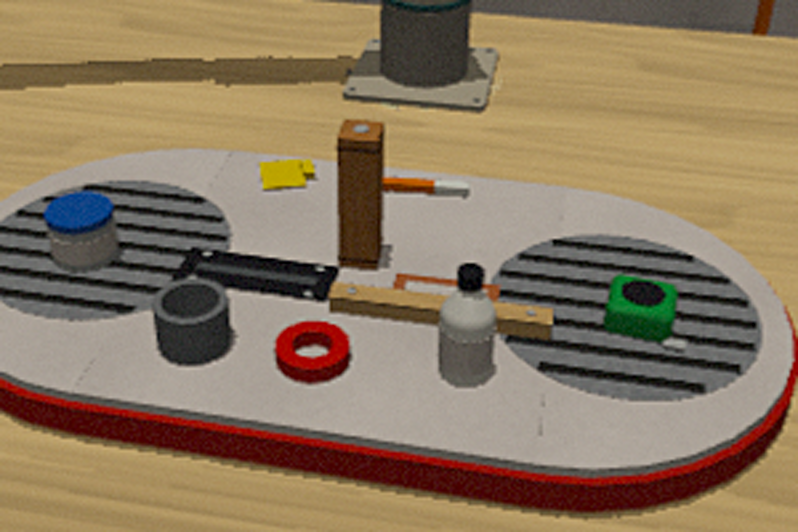

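```bash
python3 - <<'E'
from h import *
b=get_image("side");a=get_image("scene")
U=lambda p:(180+p[0]/2.66,120+p[1]/2.66)
def s(n,pts,z,im): print(n,[tuple(unproj(im,U(p),z)[:2].round(0)) for p in pts])
s("patch vis corners side",[(366,320),(300,418),(310,297),(243,393)],50,b)
s("batten top",[(317,225),(340,235),(196,440),(172,431)],70,b)
s("block top",[(403,135),(455,150),(436,187),(382,172)],200,b)
s("block bot",[(382,297),(431,312),(446,278)],50,b)
s("block top scene",[(346,121),(383,123),(382,142),(339,139)],200,a)
s("block bot scene",[(340,263),(377,269)],50,a)
s("batten top scene",[(332,285),(552,310),(552,323),(331,299)],70,a)
s("fin side",[(425,116),(482,135),(343,237),(379,249)],50,b)
E
```

```text
patch vis corners side [(np.float64(578.0), np.float64(63.0)), (np.float64(581.0), np.float64(162.0)), (np.float64(627.0), np.float64(63.0)), (np.float64(629.0), np.float64(162.0))]
batten top [(np.float64(649.0), np.float64(11.0)), (np.float64(627.0), np.float64(12.0)), (np.float64(630.0), np.float64(219.0)), (np.float64(649.0), np.float64(221.0))]
block top [(np.float64(577.0), np.float64(4.0)), (np.float64(538.0), np.float64(1.0)), (np.float64(535.0), np.float64(38.0)), (np.float64(574.0), np.float64(42.0))]
block bot [(np.float64(577.0), np.float64(38.0)), (np.float64(536.0), np.float64(34.0)), (np.float64(540.0), np.float64(-1.0))]
block top scene [(np.float64(548.0), np.float64(4.0)), (np.float64(545.0), np.float64(40.0)), (np.float64(582.0), np.float64(46.0)), (np.float64(585.0), np.float64(6.0))]
block bot scene [(np.float64(573.0), np.float64(3.0)), (np.float64(575.0), np.float64(42.0))]
batten top scene [(np.float64(638.0), np.float64(10.0)), (np.float64(634.0), np.float64(218.0)), (np.float64(654.0), np.float64(220.0)), (np.float64(660.0), np.float64(14.0))]
fin side [(np.float64(633.0), np.float64(-157.0)), (np.float64(578.0), np.float64(-158.0)), (np.float64(633.0), np.float64(-2.0)), (np.float64(601.0), np.float64(-4.0))]
```

```bash
cat >> h.py <<'E'
def rel(p0,r0,p1,yaw1):
    M=R.from_euler('xyz',r0); q=R.from_euler('xyz',[np.pi,0,yaw1])
    return np.r_[M.inv().apply(np.array(p1)-np.array(p0))/1000,(M.inv()*q).as_rotvec()].round(4)
E
python3 -c "
from h import *
print(rel([165.12,-628.69,209.11],[np.pi,0,-1.314],[564,-54,182],-1.487))"
```

```text
[-0.4545 -0.5318  0.0271 -0.     -0.      0.173 ]
```

Request:
move_arm([
  [[-0.03,-0.035,0,0,0,0.01],[-0.06,-0.07,0,0,0,0.02],[-0.09,-0.106,0,0,0,0.035],[-0.12,-0.142,0,0,0,0.05],[-0.15,-0.177,0,0,0,0.06],[-0.18,-0.212,0,0,0,0.07],[-0.21,-0.247,0,0,0,0.08],[-0.24,-0.282,0,0,0,0.09],[-0.27,-0.317,0,0,0,0.1],[-0.3,-0.352,0.005,0,0,0.11],[-0.33,-0.387,0.01,0,0,0.12],[-0.36,-0.422,0.015,0,0,0.135],[-0.39,-0.457,0.02,0,0,0.15],[-0.42,-0.492,0.025,0,0,0.165],[-0.44,-0.515,0.027,0,0,0.173],[-0.4545,-0.5318,0.0271,0,0,0.173],[-0.4545,-0.5318,0.0271,0,0,0.173],[-0.4545,-0.5318,0.0271,0,0,0.173]],
], jaw=0)

```text
clock: 3.75
eef_pos: [563.3, -55.8, 182.1]
tool_rot: [3.141, -0.001, -1.489]
force: [0.1, -0.8, 0.0]
width: 0.0
```

```bash
python3 - <<'E'
from h import *
st=ctrl.read_state();print(st["clock"],st["eef_pos"],st["tool_rot"],st["force"],st["width"])
for n in ["side","scene"]:
    im=get_image(n);c=im["color"][80:280,180:480]; cv2.imwrite(f"pics/{n}2.png",cv2.resize(c,None,fx=2.66,fy=2.66,interpolation=2))
E
```

```text
3.75 [563.29066396 -55.84000058 182.10927293] [ 3.14086128e+00 -1.12157843e-03 -1.48886825e+00] [ 0.13285238 -0.80530133  0.04681702] 0.03774680770340621
```

View pics/side2.png

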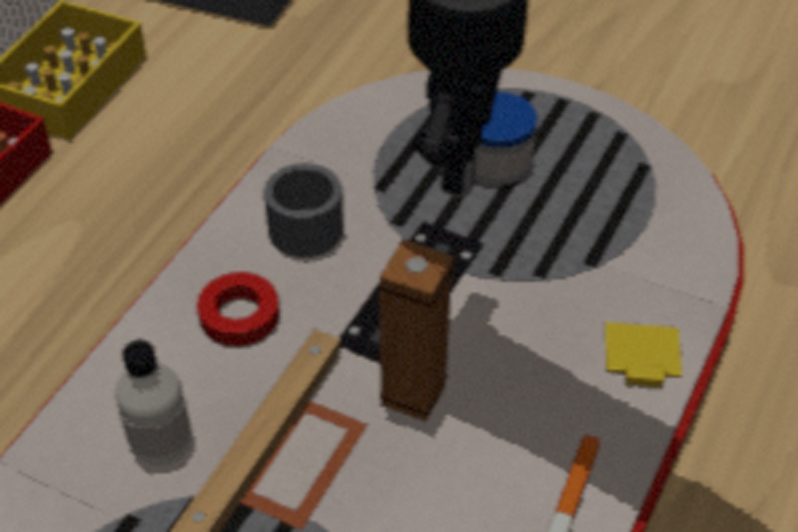

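View pics/scene2.png

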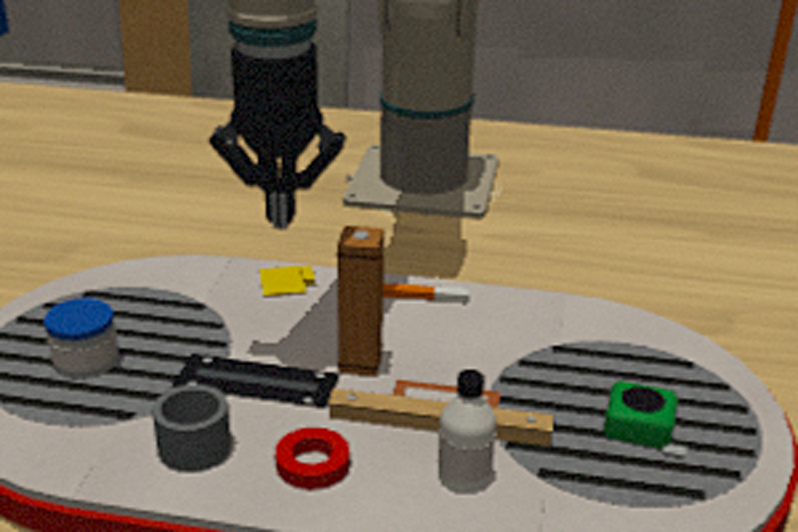

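```bash
python3 - <<'E'
from h import *
st=ctrl.read_state()
for n in ["side","scene"]:
    im=get_image(n)
    for p in ([563.3,-55.8,182],[558,21,200]):
        u=proj(im,p)[0]; print(n,p,u,(u-[180,80])*2.66)
im=get_image("wrist");print(im["hand_eye"],im["fov_y"]);cv2.imwrite("pics/w2.png",im["color"])
E
```

```text
side [563.3, -55.8, 182] [351.05239795 159.64177876] [454.99937855 211.84713149]
side [558, 21, 200] [336.62412601 179.86816474] [416.62017519 265.6493182 ]
scene [563.3, -55.8, 182] [285.99381048 172.19439883] [281.94353587 245.23710088]
scene [558, 21, 200] [315.58552411 167.92490382] [360.65749413 233.88024416]
[[ 9.99999774e-01  1.70710588e-04  6.49639138e-04  6.74209013e-01]
 [ 3.56302320e-04 -9.54693804e-01 -2.97589674e-01 -7.46689961e+01]
 [ 5.69404751e-04  2.97589839e-01 -9.54693649e-01 -1.64426321e+02]
 [ 0.00000000e+00  0.00000000e+00  0.00000000e+00  1.00000000e+00]] 60.24491982268529
```

View pics/w2.png

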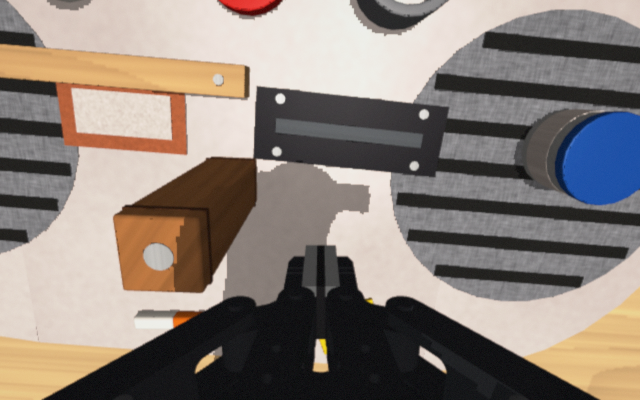

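```bash
python3 - <<'E'
from h import *
st=ctrl.read_state();im=get_image("wrist")
for dz in (0,10,19,30):
  for dy in (-11,0,11):
    P=np.array(st["eef_pos"])+R.from_euler('xyz',st["tool_rot"]).apply([0,dy,-dz]); print(dz,dy,proj(im,P,st)[0].round(1))
print(st["clock"])
# block/repair in wrist
for n,uv,z in [("top",(116,213),200),("top",(204,292),200),("top",(209,207),200),("top",(124,290),200),("patch",(62,83),50),("patch",(64,143),50),("patch",(187,154),50),("batten end",(248,97),70),("batten",(0,80),70),("fin",(255,157),50),("fin",(258,86),50),("fin",(449,105),50),("fin",(435,177),50)]:
    print(n,unproj(im,uv,z,st).round(1))
E
```

```text
0 -11 [319.2 221.2]
0 0 [319.2 240.9]
0 11 [319.2 260. ]
10 -11 [319.1 228.7]
10 0 [319.2 249.4]
10 11 [319.2 269.4]
19 -11 [319.  236.2]
19 0 [319.1 257.9]
19 11 [319.1 278.7]
30 -11 [318.9 246.6]
30 0 [319.  269.6]
30 11 [319.  291.6]
4.0
top [577.9  38.1 200. ]
top [540.1  -0.8 200. ]
top [584.3  -3.8 200. ]
top [538.1  37.9 200. ]
patch [626.7 161.1  50. ]
patch [577.2 166.3  50. ]
patch [576.3  61.3  50. ]
batten end [628.8   5.6  70. ]
batten [625.8 193.6  70. ]
fin [578.5   2.5  50. ]
fin [637.5   1.6  50. ]
fin [ 635.4 -157.1   50. ]
fin [ 573.6 -156.6   50. ]
```

Request:
move_arm([
  [[0,0,0.01,0,0,0],[-0.01,0,0.02,0,0,0],[-0.02,0,0.02,0,0,0],[-0.03,0,0.02,0,0,0],[-0.035,0,0.02,0,0,0],[-0.04,0,0.02,0,0,0],[-0.045,0,0.02,0,0,0],[-0.05,0,0.02,0,0,0],[-0.055,0,0.02,0,0,0],[-0.06,0,0.02,0,0,0],[-0.06,0,0.02,0,0,0]],
], jaw=0)

```text
clock: 5.42
eef_pos: [558.9, 6.5, 161.9]
tool_rot: [3.141, 0.0, -1.486]
force: [1.3, 0.3, -0.6]
width: -0.0
```

```bash
python3 - <<'E'
from h import *
st=ctrl.read_state();print(st["clock"],st["eef_pos"],st["force"])
im=get_image("side");im2=get_image("scene")
c=np.hstack([cv2.resize(i["color"][100:250,260:400],None,fx=2.8,fy=2.8) for i in(im,im2)]);cv2.imwrite("pics/s3.png",c)
E
```

```text
5.425 [558.91410911   6.47222484 161.9407169 ] [ 1.30896251  0.34509763 -0.59306474]
```

View pics/s3.png

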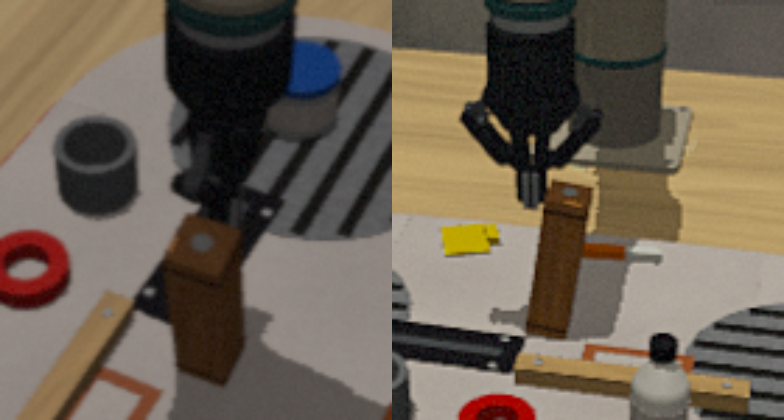

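The block is in contact with the finger and tilting towards the repair, at about 8°. I'll keep pushing slowly.

Request:
move_arm([
  [[-0.005,0,0,0,0,0],[-0.01,0,0,0,0,0],[-0.015,0,0,0,0,0],[-0.02,0,0,0,0,0],[-0.025,0,0,0,0,0],[-0.03,0,0,0,0,0],[-0.033,0,0,0,0,0],[-0.033,0,0,0,0,0],[-0.033,0,0,0,0,0],[-0.033,0,0,0,0,0],[-0.033,0,0,0,0,0],[-0.033,0,0,0,0,0]],
], jaw=0)

```text
clock: 7.02
eef_pos: [556.3, 38.5, 162.0]
tool_rot: [-3.142, -0.0, -1.487]
force: [-0.7, -0.2, -0.5]
width: 0.1
```

```bash
python3 - <<'E'
from h import *
st=ctrl.read_state();print(st["clock"],st["eef_pos"],st["tool_rot"],st["force"])
im=get_image("side");im2=get_image("scene")
c=np.hstack([cv2.resize(i["color"][130:290,240:380],None,fx=2.8,fy=2.8,interpolation=2) for i in(im,im2)]);cv2.imwrite("pics/s4.png",c)
im=get_image("wrist");cv2.imwrite("pics/w4.png",im["color"])
E
```

```text
7.025 [556.27285176  38.53186989 162.04082637] [-3.14154998e+00 -3.59944872e-05 -1.48717010e+00] [-0.68299716 -0.2281869  -0.52368153]
```

View pics/s4.png

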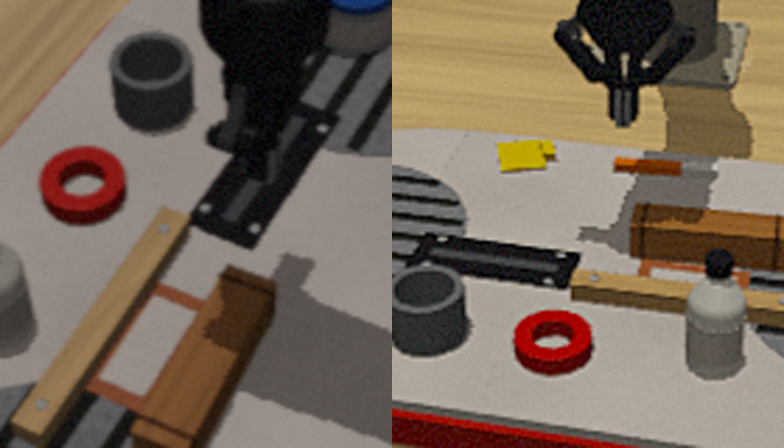

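View pics/w4.png

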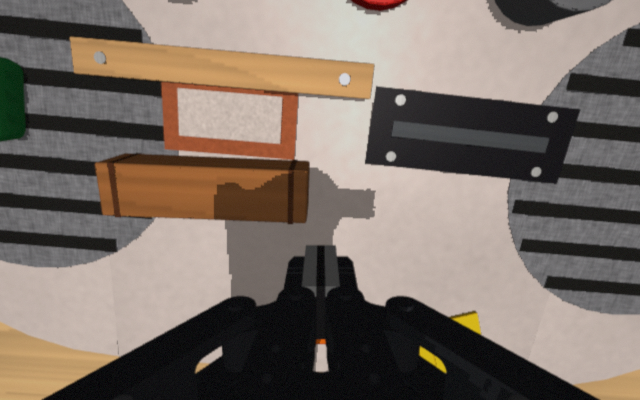

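The block lies beside the patch. In the wrist view its top spans columns 97-308 and rows 163-220. The patch is at (163-298, 82-157) and the batten is above it.

```bash
python3 - <<'E'
from h import *
st=ctrl.read_state();im=get_image("wrist")
for n,uv,z in [("top",(97,163),90),("top",(310,167),90),("top",(307,222),90),("top",(103,215),90),("patch",(163,82),50),("patch",(168,150),50),("patch",(298,95),50),("patch",(297,158),50),("bat",(71,67),70),("bat",(373,99),70),("marker?",(320,345),60)]:
    print(n,unproj(im,uv,z,st).round(1))
E
```

```text
top [569.7 195.3  90. ]
top [579.3  47.2  90. ]
top [538.   46.4  90. ]
top [531.1 195.2  90. ]
patch [626.9 164.   50. ]
patch [574.9 162.7  50. ]
patch [626.   61.1  50. ]
patch [577.1  58.8  50. ]
bat [631.8 218.8  70. ]
bat [628.1   6.3  70. ]
marker? [404.6  25.7  60. ]
```

```bash
python3 -c "
from h import *
for p in ([503,121,150],[503,121,46]): print(rel([556.2,38.7,162],[np.pi,0,-1.487],p,-1.5708))"
```

```text
[-0.0865  0.0461  0.012   0.     -0.      0.0838]
[-0.0865  0.0461  0.116   0.     -0.      0.0838]
```

Request:
move_arm([
  [[-0.015,0.01,0,0,0,0.02],[-0.035,0.02,0,0,0,0.04],[-0.055,0.03,0,0,0,0.06],[-0.075,0.04,0.005,0,0,0.0838],[-0.0865,0.0461,0.012,0,0,0.0838],[-0.0865,0.0461,0.03,0,0,0.0838],[-0.0865,0.0461,0.05,0,0,0.0838],[-0.0865,0.0461,0.07,0,0,0.0838],[-0.0865,0.0461,0.085,0,0,0.0838],[-0.0865,0.0461,0.1,0,0,0.0838],[-0.0865,0.0461,0.11,0,0,0.0838],[-0.0865,0.0461,0.116,0,0,0.0838],[-0.0865,0.0461,0.116,0,0,0.0838]],
], jaw=1)

```text
clock: 8.85
eef_pos: [503.0, 120.9, 45.8]
tool_rot: [3.141, -0.0, -1.571]
force: [-0.3, 0.9, -0.5]
width: 85.1
```

```bash
python3 - <<'E'
from h import *
st=ctrl.read_state();print(st["clock"],st["eef_pos"],st["tool_rot"],st["force"],st["width"])
im=get_image("side");im2=get_image("scene")
c=np.hstack([cv2.resize(i["color"][130:290,240:380],None,fx=2.8,fy=2.8,interpolation=2) for i in(im,im2)]);cv2.imwrite("pics/s5.png",c)
im=get_image("wrist");cv2.imwrite("pics/w5.png",im["color"])
E
```

```text
8.85 [503.01158216 120.94796143  45.79635716] [ 3.14125608e+00 -9.83806902e-05 -1.57085057e+00] [-0.30363181  0.87000478 -0.4887005 ] 85.12709671068961
```

View pics/s5.png

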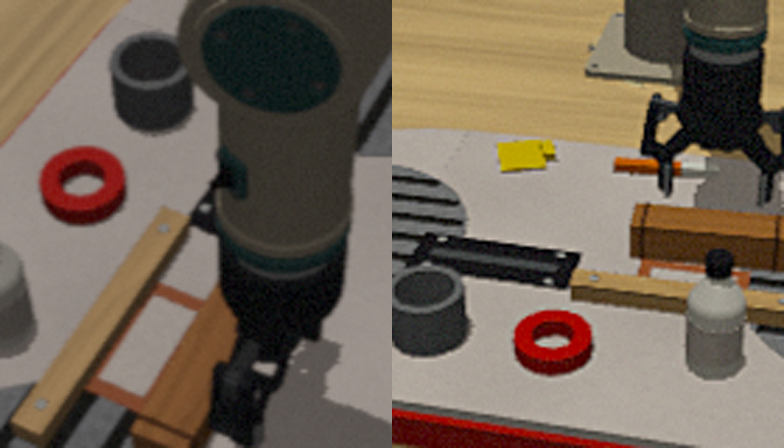

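View pics/w5.png

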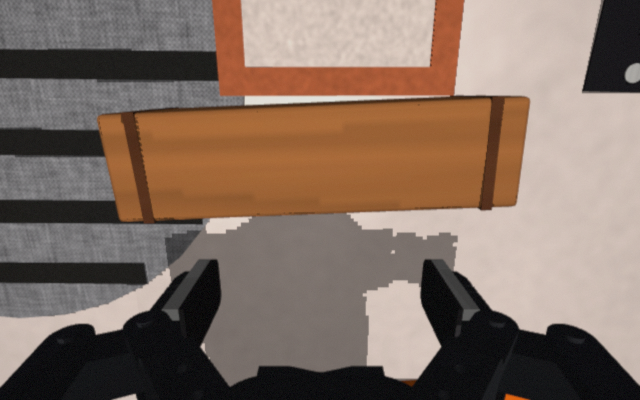

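```bash
python3 - <<'E'
from h import *
im=get_image("scene")
for y in (72,78,164,170):
  for z in (50,58,66,74,82): print(y,z,proj(im,[503,y,z])[0].round(1))
o=[((276)/2.8+240,130+192/2.8),((768-392)/2.8+240,130+203/2.8)];print(o)
E
```

```text
72 50 [337.1 207.9]
72 58 [337.2 205.6]
72 66 [337.3 203.2]
72 74 [337.4 200.8]
72 82 [337.5 198.3]
78 50 [339.2 208.2]
78 58 [339.3 205.8]
78 66 [339.4 203.4]
78 74 [339.5 201. ]
78 82 [339.6 198.6]
164 50 [369.6 211.6]
164 58 [369.8 209.3]
164 66 [370.1 206.9]
164 74 [370.3 204.4]
164 82 [370.5 202. ]
170 50 [371.8 211.9]
170 58 [372.  209.5]
170 66 [372.2 207.1]
170 74 [372.5 204.7]
170 82 [372.7 202.2]
[(338.57142857142856, 198.57142857142856), (374.28571428571433, 202.5)]
```

Request:
move_arm([
  [[0,0,0.004,0,0,0],[0,0,0.007,0,0,0],[0,0,0.007,0,0,0]],
])

```text
clock: 9.43
eef_pos: [502.9, 120.9, 38.7]
tool_rot: [3.141, -0.0, -1.571]
force: [0.1, 0.2, -0.6]
width: 85.3
```

Request:
move_arm([
  [[0,0,0.001,0,0,0],[0,0,0.002,0,0,0],[0,0,0.003,0,0,0],[0,0,0.003,0,0,0]],
])

```text
clock: 9.93
eef_pos: [503.0, 121.0, 36.0]
tool_rot: [3.141, -0.0, -1.571]
force: [0.5, -0.7, -0.8]
width: 85.1
```

Request:
move_arm([
  [[0,0,0.001,0,0,0],[0,0,0.002,0,0,0],[0,0,0.003,0,0,0],[0,0,0.003,0,0,0]],
])

```text
clock: 10.42
eef_pos: [503.1, 120.9, 32.9]
tool_rot: [3.141, -0.0, -1.571]
force: [1.1, -0.9, -0.0]
width: 85.4
```

```bash
python3 - <<'E'
from h import *
st=ctrl.read_state();print(st["clock"],st["eef_pos"],st["force"])
im2=get_image("scene")
cv2.imwrite("pics/s6.png",cv2.resize(im2["color"][150:250,290:410],None,fx=6,fy=6,interpolation=2))
E
```

```text
10.425 [503.05130553 120.94563039  32.93708478] [ 1.13003785 -0.92436414 -0.01828569]
```

View pics/s6.png

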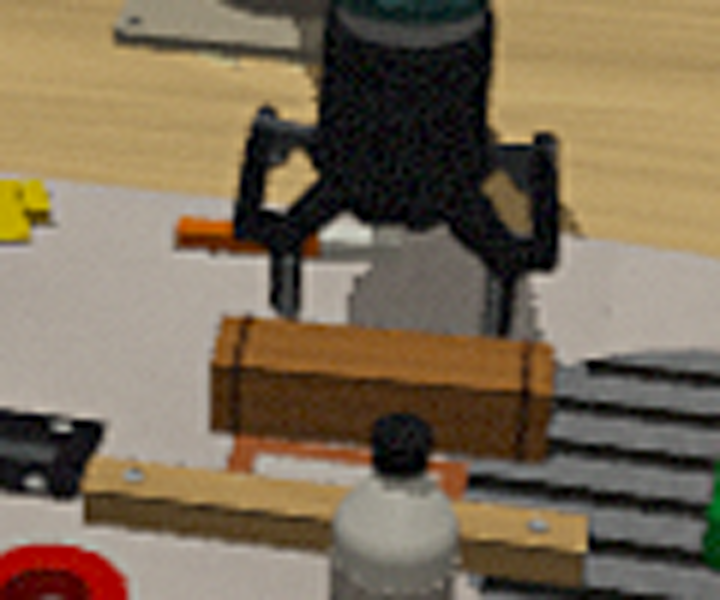

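Request:
move_arm([
  [[0,0,0.002,0,0,0],[0,0,0.004,0,0,0],[0,-0.006,0.004,0,0,0],[0,-0.012,0.004,0,0,0],[0,-0.018,0.004,0,0,0],[0,-0.024,0.004,0,0,0],[0,-0.03,0.004,0,0,0],[0,-0.036,0.004,0,0,0],[0,-0.042,0.004,0,0,0],[0,-0.048,0.004,0,0,0],[0,-0.054,0.004,0,0,0],[0,-0.06,0.004,0,0,0],[0,-0.064,0.004,0,0,0],[0,-0.064,0.004,0,0,0]],
])

```text
clock: 12.22
eef_pos: [566.4, 120.8, 28.8]
tool_rot: [3.14, -0.0, -1.571]
force: [-3.9, -0.2, 2.4]
width: 85.5
```

```bash
python3 - <<'E'
from h import *
st=ctrl.read_state();print(st["clock"],st["eef_pos"],st["force"])
im2=get_image("scene")
cv2.imwrite("pics/s7.png",cv2.resize(im2["color"][150:250,290:410],None,fx=6,fy=6,interpolation=2))
im=get_image("wrist");cv2.imwrite("pics/w7.png",im["color"])
E
```

```text
12.225 [566.35618854 120.80015846  28.83939322] [-3.86630157 -0.23206662  2.37928616]
```

View pics/s7.png

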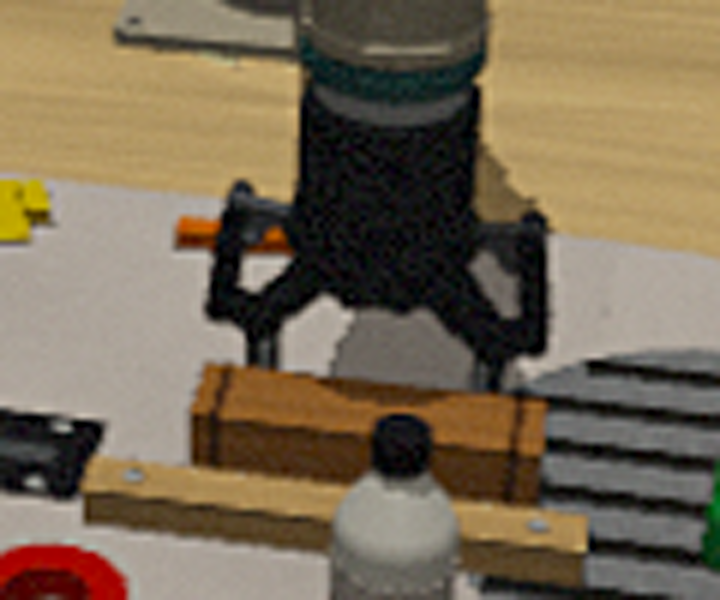

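View pics/w7.png

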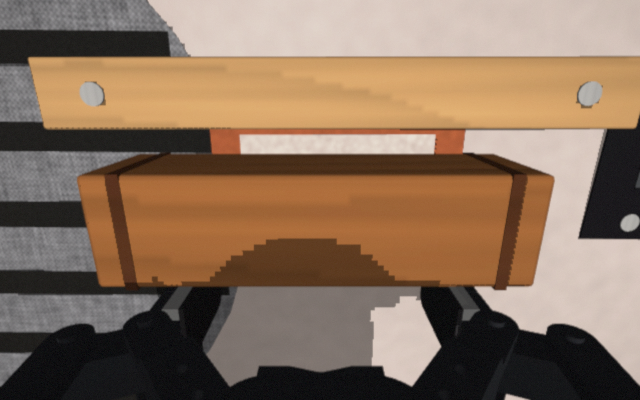

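```bash
python3 - <<'E'
from h import *
st=ctrl.read_state();im=get_image("wrist")
for n,uv,z in [("top",(81,177),90),("top",(552,178),90),("rear",(98,287),90),("rear",(533,287),90),("bottom",(167,154),50),("bottom",(466,154),50),("bat",(44,129),70),("bat",(635,129),70),("patchL",(211,129),50),("patchR",(465,129),50)]:
    print(n,unproj(im,uv,z,st).round(1))
E
```

```text
top [615.8 193.7  90. ]
top [615.4  48.7  90. ]
rear [577.2 196.   90. ]
rear [577.1  47.5  90. ]
bottom [615.8 184.2  50. ]
bottom [615.7  59.1  50. ]
bat [628.2 217.4  70. ]
bat [628.1   9.2  70. ]
patchL [626.1 164.8  50. ]
patchR [626.   60.8  50. ]
```

Request:
move_arm([
  [[0,-0.004,0,0,0,0],[0,-0.007,0,0,0,0],[0,-0.01,0,0,0,0],[0,-0.0115,0,0,0,0],[0,-0.0125,0,0,0,0],[0,-0.0125,0,0,0,0]],
])

```text
clock: 13.12
eef_pos: [578.2, 120.9, 28.9]
tool_rot: [3.139, -0.0, -1.57]
force: [-5.4, -0.7, 1.4]
width: 85.4
```

```bash
python3 - <<'E'
from h import *
st=ctrl.read_state();print(st["clock"],st["eef_pos"],st["force"],st["torque"])
im=get_image("wrist");cv2.imwrite("pics/w8.png",im["color"])
E
```

```text
13.125 [578.16716572 120.88178829  28.85473047] [-5.43386854 -0.74831387  1.36661198] [-0.00570316  1.07052384  0.06989055]
```

View pics/w8.png

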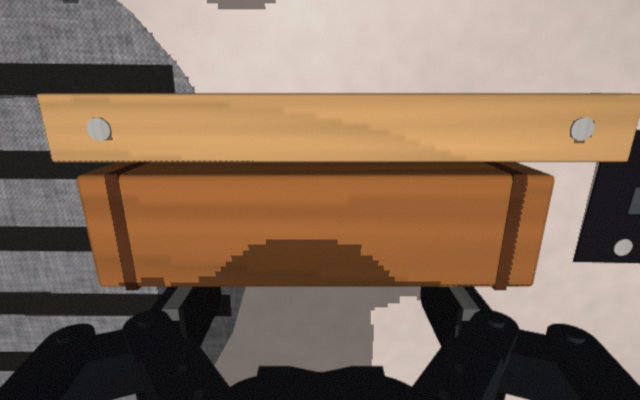

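Request:
move_arm([
  [[0,-0.0007,0,0,0,0],[0,-0.0015,0,0,0,0],[0,-0.0015,0,0,0,0]],
])

```text
clock: 13.55
eef_pos: [578.0, 120.9, 28.9]
tool_rot: [3.136, -0.001, -1.57]
force: [-9.7, -1.1, 5.6]
width: 85.5
```

Request:
move_arm([
  [[0,-0.0005,0,0,0,0],[0,-0.001,0,0,0,0],[0,-0.001,0,0,0,0],[0,-0.001,0,0,0,0]],
])

```text
clock: 14.05
eef_pos: [578.0, 120.9, 28.9]
tool_rot: [3.134, -0.001, -1.57]
force: [-9.9, -1.1, 7.6]
width: 85.3
```

```bash
python3 - <<'E'
from h import *
st=ctrl.read_state();print(st["clock"],st["eef_pos"],st["force"],st["torque"])
im=get_image("wrist");cv2.imwrite("pics/w9.png",im["color"][:,:,:])
E
```

```text
14.05 [577.95238786 120.87279169  28.88151036] [-9.91482343 -1.07812555  7.62421845] [0.07822513 1.92436705 0.0470963 ]
```

View pics/w9.png

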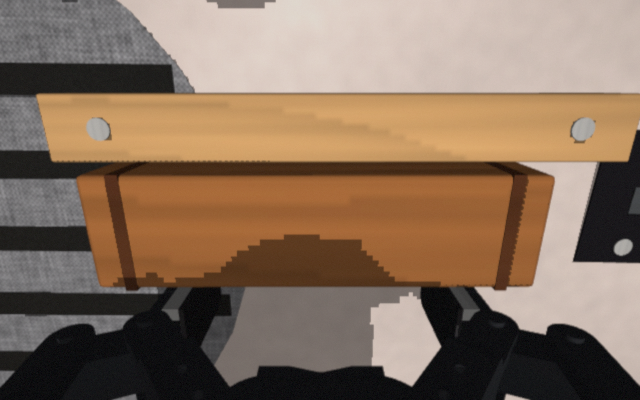

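The bar is blocked by the batten along its whole length: force has built up, there's no further travel and the yaw torque is near zero. I'll back off now.

Request:
move_arm([
  [[0,0.003,0,0,0,0],[0,0.008,0,0,0,0],[0,0.018,0,0,0,0],[0,0.03,0,0,0,0],[0,0.045,0,0,0,0],[0,0.05,-0.02,0,0,0],[0,0.05,-0.05,0,0,0],[0,0.05,-0.09,0,0,0],[0,0.05,-0.13,0,0,0],[0,0.05,-0.16,0,0,0],[0,0.05,-0.18,0,0,0],[0,0.05,-0.18,0,0,0]],
])

```text
clock: 15.6
eef_pos: [532.7, 121.3, 210.4]
tool_rot: [-3.138, 0.001, -1.571]
force: [0.6, -0.4, 0.1]
width: 85.8
```

```bash
python3 - <<'E'
from h import *
st=ctrl.read_state();print(st["clock"],st["eef_pos"],st["force"])
im=get_image("wrist");cv2.imwrite("pics/w10.png",im["color"])
im=get_image("scene");cv2.imwrite("pics/sc10.png",im["color"])
im=get_image("side");im2=im
cv2.imwrite("pics/s10.png",cv2.resize(im2["color"][190:310,230:350],None,fx=5,fy=5,interpolation=2))
E
```

```text
15.6 [532.72977332 121.2749585  210.37581774] [ 0.60293322 -0.36129147  0.11861007]
```

View pics/w10.png

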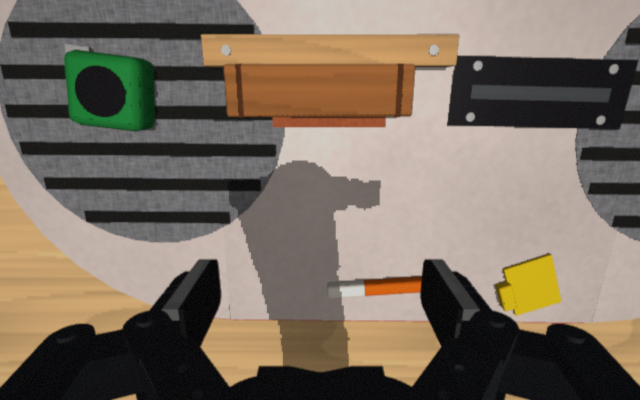

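View pics/s10.png

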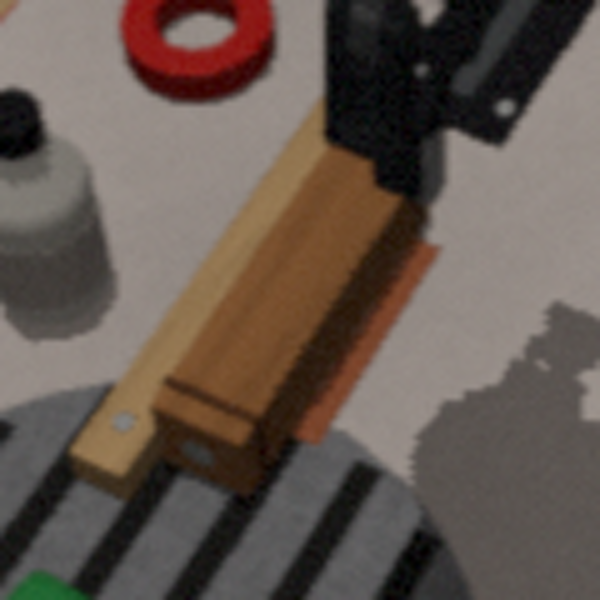

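View pics/sc10.png

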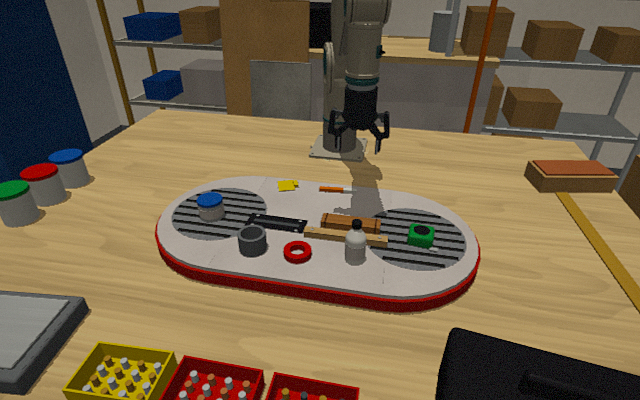

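```bash
python3 - <<'E'
from h import *
st=ctrl.read_state();im=get_image("wrist");c=im["color"]
crop=cv2.resize(c[20:140,190:470],None,fx=2.85,fy=2.85,interpolation=2);cv2.imwrite("pics/w11.png",crop)
for n,uv,z in [("far L",(225,64),90),("far R",(414,69),90),("rear L",(229,113),90),("rear R",(411,117),90),("batL",(203,62.5),70),("batR",(457,66.5),70)]:
    print(n,unproj(im,uv,z,st).round(1))
E
```

```text
far L [625. 193.  90.]
far R [621.4  48.2  90. ]
rear L [588.5 192.9  90. ]
rear R [585.4  47.7  90. ]
batL [627.5 216.1  70. ]
batR [624.4   7.9  70. ]
```

View pics/w11.png

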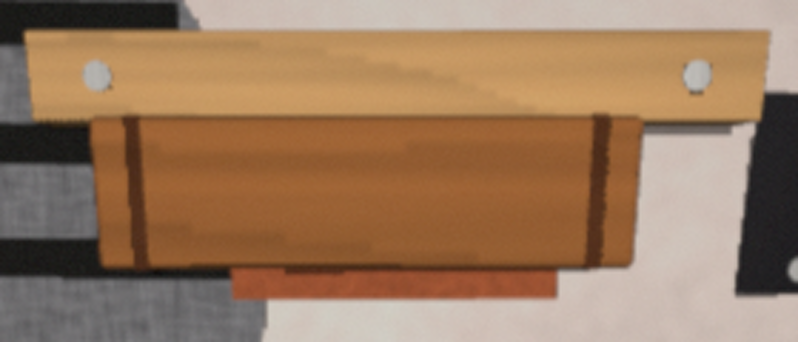

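```bash
python3 -c "
from cell import job
print(job.finish_job())"
```

```text
the job is handed in; nothing more can be done
None
```

The press block now lies flush against the batten and covers the patch. I handed the job in at about 16 s on the robot's clock.

**What I did:** I tipped the standing block slowly, with the shut fingers near its top. It fell towards the repair, away from the fin box. I then pushed it sideways with the open fingers until the batten stopped it, at about 10 N, and backed off and lifted clear.

**Last checks:**
- **Flush:** In the last wrist picture the bar is parallel to the batten to within about 0.5°, with no visible gap. The robot was touching nothing.
- **Coverage:** The bar's centre is about 8 mm from the patch's centre along the batten, against 35 mm allowed. A strip of the brown border still shows on the robot's side, which the stated dimensions lead you to expect.
- **Other items:** They looked unmoved in the pictures. I did not measure each one again.

**Disagreements:**
- **Fingertip height:** In the pictures the fingertips looked about 20 mm higher on the tool than stated. I lowered the fingers in small steps with force checks before the sideways push.
- **Batten position:** The batten's measured x position varied by 3 to 5 mm between pictures, so I relied on the contact force and the stopped travel to judge flushness.

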